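# Mesh the slow gear of the dough sheeter

## Robot

A 7-joint arm with a two-finger parallel gripper is mounted at the origin on the work surface. World frame = base frame: x ahead of the robot, y to its left, z up, the work surface at z = 0. Lengths are in m, angles in rad, forces in N, time in s.
With the tool pointing down it reaches from about 0.425 to 0.825 m from the base axis. Payload 3.6 kg.
Tool frame: the origin (TCP) lies between the finger pads; the fingertips stand 25 mm ahead of it and the grasp point (between the pads) lies 6 mm ahead of it; x points along the fingers, z is the direction in which the jaws open and shut, and the axes are right-handed (so a half turn about x gives the same grasp; the last joint's range is limited). The gripper opens to 85 mm and grips with 20 to 120 N. Pads are 22 mm wide; open, the fingers measure 114 mm over their backs; the gripper's body (76 mm by 85 mm) begins 54 mm behind the grasp point. The pads swing forward as they close: fully open they stand 13 mm farther back than shut.
Start: joints at [1.135, 0.615, -0.013, 1.423, 0.008, 1.103, -0.04], TCP at [0.259, -0.596, 0.256] pointing down, gripper open.
Joint ranges: [-3.12, 3.12], [-0.3, 2.06], [-1.34, 1.32], [0.26, 2.42], [-1.36, 4.5], [0.01, 1.98], [-2.84, 2.84]. Speed limits (rad/s): [2.79, 2.79, 3.14, 3.14, 3.14, 3.14, 3.14].

## Interface

Orientations are given as a rotation vector (axis times angle).
In Python, from station import ctrl, fingers, grab_frame, calibration, ticket, look_for, silhouettes gives the robot as it stands. Calls block until the motion is done:
- ctrl.movep(position, orientation): joint-space move of the TCP to a pose.
- ctrl.movel(position, rot=None, vel=0.15): straight line of the TCP; rot=None keeps the orientation; vel is the mean speed in m/s.
- ctrl.move_joints(angles): joint-space move.
- fingers.move_gripper(opening, grip_force=None): opening from 0.0 (shut) to 1.0 (fully open); grip_force is the grip in N (None keeps the last); returns when the fingers have stopped.
- ctrl.pause(seconds).
- ctrl.inverse_kinematics(position, orientation): joint angles nearest the present ones, or None.
- grab_frame(name): name is "scene" or "top" or "wrist"; returns the picture (420x560x3 uint8, blue, green, red); there is no depth.
- calibration(name): a dict with "fx", "fy", "cx", "cy" (pixels), "rvec" (rotation vector, rad) and "tvec" (3), from world to camera coordinates, as OpenCV has them. Camera axes: x right, y down, z forward; pixel columns grow to the right and rows downward; lengths in m; the calibration is good to about 2 mm. A picture is of the moment at which its call begins: read the wrist's pose just before it. calibration takes no time and is no camera call; for the wrist camera it gives the pose at the moment of the call.
A pose or a line that the arm cannot do raises ctrl.IKError and nothing moves.
- ticket.close_job(): hands the job in, once; it reports no verdict.
Trained networks look in the newest picture that a camera, given by its name, has taken for a name from the list of things; names that differ only in an ending like _2 or _b are one class to them, and where a whole thing is asked for, a point or a joint stands for the part that bears it (a point fixed in the world has none). Each returns a list of dicts, best first, with "p" (0 to 1); they miss things now and then, are a little off and sometimes report something else, mostly with a low value. They report only what shows in the picture. A call takes as long as a camera call.
- look_for(camera, target): "extent" ([left, top, right, bottom] in pixels, round what is visible of it).
- silhouettes(camera, target): "pixels" (420x560 bool, what is visible of it) and "extent" ([left, top, right, bottom] in pixels, round what is visible of it).
Readings, each from a call of its own:
- ctrl.read_time_s(): time.
- ctrl.read_q(): joint angles.
- ctrl.read_joint_vel(): joint speeds.
- ctrl.read_tau(): joint torques, N m.
- ctrl.read_eef_pos(): TCP position.
- ctrl.read_eef_rot(): TCP orientation.
- ctrl.read_force(): force on the tool from outside, world axes, zero at the start.
- ctrl.read_ft_torque(): the same for the moment, N m.
- ctrl.read_width(): opening from 0.0 (shut) to 1.0 (fully open).
Only numpy, scipy, OpenCV 4.12 (cv2) and the standard library are available. Lean on these libraries where they do the work, as an engineer would, in place of code of your own. Each camera call takes 0.05 s, during which the arm holds its last target. There are 200 camera calls.

## Task

Put the dough sheeter into gear: pull the keeper bar out from under the collar of the gear-change knob, then ease the knob gently down, rocking it (and its spindle) to and fro until the hidden teeth mesh and it goes fully home. Never force tooth against tooth: if it will not go down, rock it under light pressure. Then push the keeper fully back in, over the collar, let go, and leave everything else on the bench and on the machine where it is.

Things in the scene. Friction and masses are not known exactly. Their poses are not given: they have to be found in the camera images.
- sheeter: Counter-top dough sheeter, fixed: white gear case 240 (x) x 280 (y) x 110 mm high, its deck on top; two white rollers between steel plates (to 200 mm high) on its -y side, y -130 to -465 mm. Origin on the table under the knob axis, z up. Knob spindle rises from the deck at x = y = 0; keeper bar lies on the deck along +y.
- knob_grip (a point): Centre of the black bar-shaped gear-change knob, on the spindle axis: 60 mm long (its own x), 16 thick (y), 30 high; its underside is 16 mm above the collar. 169 mm above the table when up, 151 when fully home. Fixed to the spindle: turning it turns the spindle, pressing it slides spindle and collar down.
- selector (a joint): Downward travel of knob, m: 0 = up, out of gear (start); 0.018 = fully home, solid stop. Stays where left; drag 5 N, weight 2.5 N. At 0.006 its teeth meet a hidden sprung toothed ring: tooth on tooth the ring yields 8 mm (to 0.014), pushing back 4 N + 2 N/mm, then is solid. With teeth in gaps the ring springs up, the push-back vanishes and the knob can go on to 0.018.
- spindle (a joint): Turn of knob and spindle, rad, anticlockwise from above; 0 = bar along the sheeter's x. Turns 3 rad either way (drag 0.05 N m). Teeth mesh every 60 degrees, within about 3 degrees either way, at an unseen angle that differs each time: a 60 degree sweep under light pressure always passes one. Once meshed, the ring turns along, drag 0.25 N m.
- ring: The sprung toothed ring hidden in the case under the knob; only the teeth under the spindle (8 mm wide, 23 mm from the axis) touch it. Origin on the knob axis at table height; it sinks by up to 8 mm while tooth stands on tooth. Its turn is not shown. More than 25 N of tooth on tooth damages it.
- shaft: Knob shaft with its collar: a steel disc on the spindle under the knob, 52 mm diameter, 8.5 mm thick, underside 129.5 mm above the table with the knob up, 111.5 when home; slides with the knob, does not turn. Origin on the axis at table height (knob up). The keeper's tongue passes under it (knob up) or over it (knob home, 2 mm to spare). More than 25 N between them damages them.
- bar: The keeper bar: flat steel, 20 mm wide, 6 mm thick, its underside 122 mm above the table, with an upright tab. Origin on the table under the knob axis when fully in; moves along the sheeter's +y.
- keeper (a joint): Outward travel of the flat steel keeper bar along the sheeter's +y, m: 0 = fully in (start), its tongue overlapping the collar by 10 mm; 0.030 = fully out; past 0.012 it is clear of the collar. Drag 3 N, stays where left. With the knob part-way down the tongue runs against the collar's rim.
- tab_grip (a point): Grip point of the keeper's upright dark steel tab: 14 mm thick (sheeter's x), 30 mm along its y, 36 mm high above the 6 mm thick bar. On the tab's centre line, 148 mm above the table, 16 mm below its top, 84 mm from the knob axis when in, 114 when out. Axes as the sheeter's. Beside the bar are steel guides, up to 130 mm above the table.
- cutter: Steel ring cutter, 44 mm diameter, 30 mm high, standing on the sheeter's deck; leave alone. Origin under its centre.
- nozzle: Steel piping nozzle, cone 26 mm wide, 42 mm high, standing on the deck; leave alone. Origin under its centre.
- bowl: Steel bowl 170 mm wide, 75 mm high; leave alone. Origin under its centre.
- jar: Amber jar 72 mm wide, 100 mm high; leave alone. Origin under its centre.
- spatula: Spatula 240 mm long, lying on the table; leave alone.
- beaker: White mug-shaped measuring beaker 84 mm wide, 90 mm high; leave alone. Origin under its centre.
- scraper: Bench scraper, steel blade with wooden grip, 120 x 108 mm, 18 mm high, lying flat; leave alone.

How it is judged:
On the way, in this order (a step that is already met when the one before it is completed fails the run):
1. the keeper is drawn clear of the collar while the knob is still up (value of joint keeper above 0.012 m and value of joint selector below 0.006 m), for 0.1 s.
2. the teeth mesh and the knob is fully down while the keeper is out (value of joint selector above 0.0165 m and value of joint keeper above 0.012 m), for 0.2 s.
At the end, for the whole second after the job is handed in: The knob is fully down (within 1.5 mm of its stop, possible only with the teeth meshed), the keeper is pushed back in over the collar (within 4 mm of fully in), both at rest and released (value of joint selector above 0.0165 m and value of joint keeper below 0.004 m and velocity of joint each of selector, keeper below 0.005 m/s and velocity of joint keeper above -0.005 m/s); the robot touches nothing.
It fails at once if the teeth are forced (more than 25 N between knob teeth and ring) (contact force between ring and shaft above 25 N).
It fails at once if the keeper is forced against the collar (more than 25 N) (contact force between shaft and bar above 25 N).
It fails at once if another thing is disturbed (moved more than 30 mm) (distance of any of cutter, nozzle, bowl, jar, spatula, beaker, scraper from where it was at the start of the episode above 0.03 m).
It also fails if it takes over 58 s, if anything falls off the work surface, if the arm or the gripper's body presses on something with over 40 N, if the wrist force passes 120 N, or if a joint passes its speed limit or range.

## Working session

There is one attempt and no reset: what is moved stays moved. The work goes in short steps, each a Python script; the robot and the scene stay as the last script left them, time stands still between calls to the robot, and variables do not carry over. Pictures are saved under pics/ and viewed, about 8 in all and at most 12, crops included, and the job is handed in when it is done.

```bash
ls; mkdir -p pics
python3 - <<'E'
from station import ctrl, fingers, grab_frame, calibration, ticket, look_for, silhouettes
import cv2,numpy as np
print(ctrl.read_time_s(), ctrl.read_eef_rot(), ctrl.read_eef_pos())
for c in ("scene","top"):
    im=grab_frame(c); cv2.imwrite(f"pics/{c}0.png",im)
    k=calibration(c); R=cv2.Rodrigues(np.array(k["rvec"]))[0]; print(c,k, -R.T@np.array(k["tvec"]))
    for t in ("sheeter","knob_grip","tab_grip","shaft","cutter","nozzle"):
        print(t,[(round(d["p"],2),np.round(d["extent"])) for d in look_for(c,t)[:2]])
E
```

```text
pics
0.0 [ 0.90368351  1.37792048 -0.9013441 ] [ 0.25869239 -0.59552454  0.2551045 ]
scene {'fx': 521.0154843737214, 'fy': 521.0154843737214, 'cx': 281.9134363759748, 'cy': 211.23456257160936, 'rvec': array([ 2.06923581,  1.10991743, -0.50457369]), 'tvec': array([-0.4473845 , -0.08663763,  1.35671678])} [ 1.14429352 -0.21782118  0.83155617]
sheeter [(0.77, array([  3., 225., 279., 420.]))]
knob_grip [(0.95, array([149., 256., 181., 290.]))]
tab_grip [(0.76, array([183., 247., 217., 287.]))]
shaft [(0.91, array([148., 256., 185., 300.]))]
cutter [(0.57, array([128., 325., 159., 361.]))]
nozzle [(0.53, array([105., 266., 118., 287.]))]
top {'fx': 439.49226795590874, 'fy': 439.49226795590874, 'cx': 283.66509012069156, 'cy': 212.76893210536127, 'rvec': array([ 2.12191133, -2.1619678 ,  0.17437363]), 'tvec': array([0.19734964, 0.50790519, 1.19207195])} [0.31882245 0.19616196 1.25611418]
sheeter [(0.86, array([313., 133., 559., 258.])), (0.18, array([370., 185., 387., 207.]))]
knob_grip [(0.71, array([337., 195., 367., 206.])), (0.65, array([364., 184., 388., 210.]))]
tab_grip [(0.68, array([337., 195., 367., 208.]))]
shaft [(0.71, array([364., 186., 387., 208.]))]
cutter [(0.46, array([397., 158., 417., 175.]))]
nozzle [(0.44, array([404., 225., 411., 236.]))]
```

Run:
```python
import cv2,numpy as np
a=cv2.imread("pics/scene0.png")[200:420,0:300]; b=cv2.imread("pics/top0.png")[120:270,300:560]
a=cv2.resize(a,(390,286)); 
a=cv2.resize(cv2.imread("pics/scene0.png")[200:420,0:300],(780,572)); cv2.imwrite("pics/a.png",a)
cv2.imwrite("pics/b.png",cv2.resize(b,(780,450),interpolation=cv2.INTER_CUBIC))
```

```text
(no output)
```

View pics/a.png

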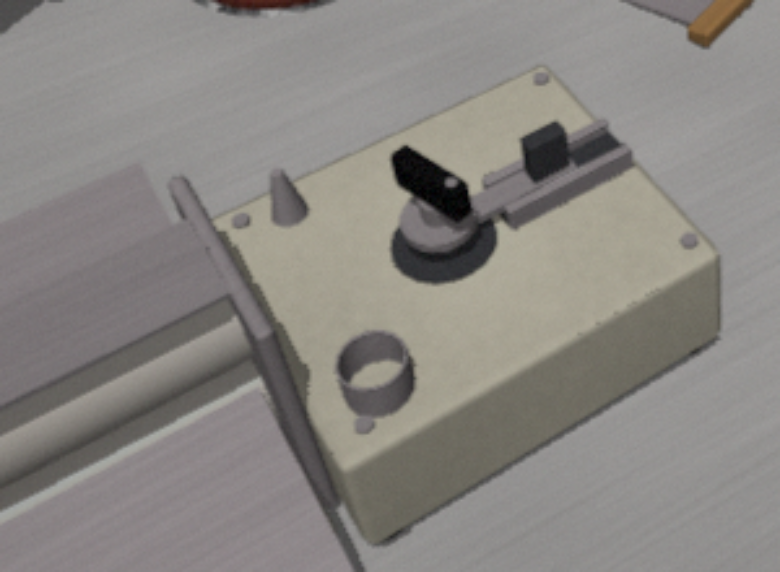

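View pics/b.png

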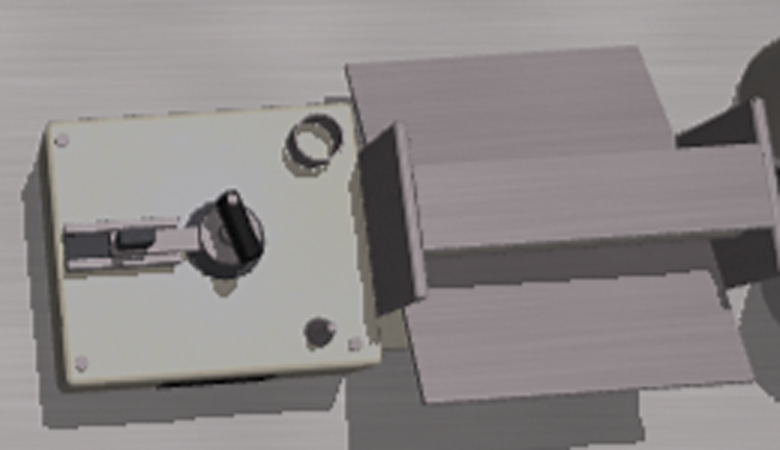

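```bash
cat > h.py <<'E'
from station import ctrl, fingers, grab_frame, calibration, ticket, look_for, silhouettes
import cv2,numpy as np
from scipy.spatial.transform import Rotation as Rn
def ray(k,uv):
    R=cv2.Rodrigues(np.array(k["rvec"]))[0]
    d=R.T@np.array([(uv[0]-k["cx"])/k["fx"],(uv[1]-k["cy"])/k["fy"],1.0])
    return -R.T@np.array(k["tvec"]).ravel(),d/np.linalg.norm(d)
def atz(k,uv,z):
    c,d=ray(k,uv); return c+d*(z-c[2])/d[2]
def tri(rs):
    A=0;b=0
    for c,d in rs:
        P=np.eye(3)-np.outer(d,d); A=A+P; b=b+P@c
    return np.linalg.solve(A,b)
def proj(k,p):
    return cv2.projectPoints(np.array(p,float).reshape(-1,1,3),np.array(k["rvec"]),np.array(k["tvec"]),np.array([[k["fx"],0,k["cx"]],[0,k["fy"],k["cy"]],[0,0,1]]),None)[0].reshape(-1,2)
def cen(m):
    v,u=np.nonzero(m); return np.array([u.mean(),v.mean()])
def down(a):
    "tool pointing down, jaws opening along world direction at angle a"
    x=np.array([0,0,-1.]); z=np.array([np.cos(a),np.sin(a),0]); y=np.cross(z,x)
    return Rn.from_matrix(np.c_[x,y,z]).as_rotvec()
E
python3 - <<'E'
from h import *
K={c:calibration(c) for c in("scene","top")}
for c in K: grab_frame(c)
for t in ("knob_grip","tab_grip"):
    rs=[]
    for c in K:
        for s in silhouettes(c,t)[:2]:
            g=cen(s["pixels"]); print(t,c,round(s["p"],2),g,s["pixels"].sum(),atz(K[c],g,.169 if t[0]=='k' else .148))
for p in [(48,122),(68,384),(380,362),(345,100)]:
    print(atz(K["top"],(300+p[0]/3,120+p[1]/3),.110))
R=Rn.from_rotvec(ctrl.read_eef_rot()).as_matrix(); print(R)
k=calibration("wrist"); print(ray(k,(k["cx"],k["cy"])))
E
```

```text
knob_grip scene 0.71 [165.1340388  272.01410935] 567 [ 0.53734544 -0.05644544  0.169     ]
knob_grip scene 0.46 [165.63733906 278.33261803] 932 [ 0.55093584 -0.06157275  0.169     ]
knob_grip top 0.79 [378.70909091 195.65909091] 220 [ 0.53028884 -0.05180167  0.169     ]
tab_grip scene 0.74 [202.89661319 265.25668449] 561 [0.54045776 0.01111148 0.148     ]
tab_grip scene 0.29 [109.26086957 277.27391304] 230 [ 0.47559417 -0.13715155  0.148     ]
tab_grip top 0.77 [350.74698795 199.78714859] 249 [0.5248993  0.01579005 0.148     ]
[0.64072816 0.09857924 0.11      ]
[0.4054697  0.08836277 0.11      ]
[ 0.41955772 -0.1845224   0.11      ]
[ 0.65636919 -0.16952392  0.11      ]
[[ 1.45054986e-05  9.17188520e-01  3.98453534e-01]
 [ 4.23902988e-05  3.98453534e-01 -9.17188519e-01]
 [-9.99999999e-01  3.01948412e-05 -3.31001282e-05]]
(array([ 0.33224158, -0.56345241,  0.37400267]), array([-0.28473987, -0.1235872 , -0.95060476]))
```

Run:
```python
from h import *
yaw=np.radians(3)
for a in (yaw,yaw+np.pi):
    q=ctrl.inverse_kinematics([.53,-.03,.36],down(a)); print(a,q)
    for d in range(-90,91,30):
        q=ctrl.inverse_kinematics([.533,-.054,.18],down(a+np.radians(d))); print(d,None if q is None else np.round(q,2))
p=ctrl.read_eef_pos(); 
ctrl.movel([p[0],p[1],.36],vel=.25)
ctrl.movep([.53,-.0,.34],down(yaw))
im=grab_frame("wrist"); cv2.imwrite("pics/w1.png",im)
k=calibration("wrist")
print(ctrl.read_time_s(),ctrl.read_eef_pos())
g=np.array([.533,-.054]);ux=np.array([np.cos(yaw),np.sin(yaw)]);uy=np.array([-ux[1],ux[0]])
for n,p in dict(knob=[0,0,.184],tab=[0,.084,.164],c=[-.12,.15,.11],c2=[.12,.15,.11]).items():
    xy=g+ux*p[0]+uy*p[1]; uv=proj(k,[xy[0],xy[1],p[2]])[0]; print(n,uv); cv2.circle(im,tuple(int(v) for v in uv),3,(0,0,255),1)
cv2.imwrite("pics/w1m.png",im)
for t in("knob_grip","tab_grip","shaft"):
    for s in silhouettes("wrist",t)[:2]: print(t,round(s["p"],2),cen(s["pixels"]),np.round(s["extent"]),s["pixels"].sum())
```

```text
0.05235987755982989 [ 0.37029199  0.37619134 -0.51837316  1.58795399  0.1944124   1.2291627
 -0.13098035]
-90 [ 0.07  0.53 -0.01  1.85  0.01  0.76 -1.47]
-60 [ 0.16  0.53 -0.15  1.85  0.11  0.77 -1.04]
-30 [ 0.24  0.54 -0.28  1.84  0.2   0.78 -0.61]
0 [ 0.32  0.56 -0.39  1.84  0.29  0.8  -0.17]
30 [ 0.4   0.58 -0.51  1.84  0.37  0.82  0.27]
60 [ 0.47  0.6  -0.63  1.84  0.46  0.85  0.71]
90 [ 0.52  0.63 -0.73  1.83  0.53  0.88  1.17]
3.193952531149623 [-0.6725958   0.52873592  1.13729934  1.61817083 -0.49282685  1.31549015
 -2.54831295]
-90 [ 0.52  0.63 -0.73  1.83  0.53  0.88  1.17]
-60 [ 0.72  0.8  -1.15  1.83  0.83  1.09  1.4 ]
-30 [ 0.72  0.8  -1.15  1.83  0.83  1.09  1.93]
0 [-0.22  0.56  0.42  1.86 -0.31  0.79 -2.72]
30 [-0.12  0.54  0.26  1.85 -0.19  0.77 -2.31]
60 [-0.02  0.53  0.13  1.85 -0.09  0.76 -1.89]
90 [ 0.07  0.53 -0.01  1.85  0.01  0.76 -1.47]
3.95 [ 0.53020106 -0.00144801  0.33984179]
knob [276.74738436 263.54975469]
tab [276.45548551 162.70807223]
c [147.4944885   82.72013241]
c2 [405.07651811  81.9478912 ]
knob_grip 0.92 [276.24036403 253.58993576] [242. 232. 310. 278.] 1868
knob_grip 0.21 [275.05253879 245.79090268] [245. 217. 310. 275.] 2836
tab_grip 0.85 [276.0018315  174.53907204] [264. 133. 289. 216.] 1638
shaft 0.91 [275.27521079 245.68026981] [243. 214. 311. 274.] 2965
shaft 0.15 [196.50187266 298.582397  ] [188. 281. 209. 318.] 534
```

View pics/w1m.png

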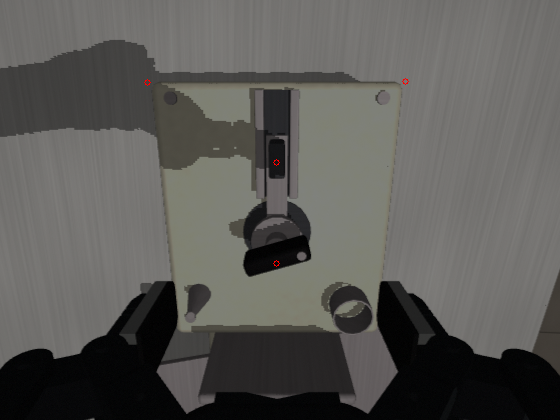

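Run:
```python
from h import *
k=calibration("wrist"); im=grab_frame("wrist"); 
m=silhouettes("wrist","knob_grip")[0]["pixels"]
cols=np.arange(255,301); lo=[np.nonzero(m[:,c])[0].max()+.5 for c in cols]
P=np.array([atz(k,(c,l),.184) for c,l in zip(cols,lo)])
f=np.polyfit(P[:,0],P[:,1],1); a=np.arctan(f[0]); print("knob angle deg",np.degrees(a),"edge resid",np.std(P[:,1]-np.polyval(f,P[:,0])))
# edge offset: distance from the knob centre to the -y top edge should be 8 mm
n=np.array([-np.sin(a),np.cos(a)]); print("offset",(np.array([.533,-.054])-P[:,:2].mean(0))@n)
t=silhouettes("wrist","tab_grip")[0]["pixels"]; v=np.nonzero(t)[0]; print(t.sum(1)[130:220:4])
big=cv2.convertScaleAbs(im[120:290,220:330],alpha=2.5,beta=20)
cv2.imwrite("pics/w2.png",cv2.resize(big,None,fx=3.5,fy=3.5,interpolation=cv2.INTER_CUBIC))
```

```text
knob angle deg 20.088195598171932 edge resid 0.00044969517264753305
offset 0.005705252830599444
[ 0  0 21 22 22 22 22 21 20 21 21 21 21 21 20 20 20 20 20 20 20 20  0]
```

View pics/w2.png

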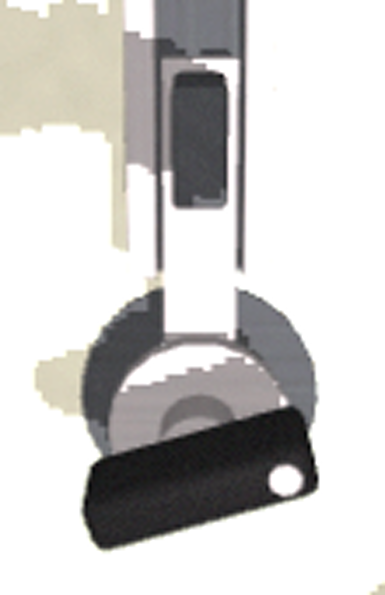

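```bash
cat >> h.py <<'E'
yaw=np.radians(3); G=np.array([.533,-.054]); ux=np.array([np.cos(yaw),np.sin(yaw)]); uy=np.array([-ux[1],ux[0]])
def W(x,y,z):
    return np.r_[G+ux*x+uy*y,z]
def st(n=""):
    print(n,"t%.2f"%ctrl.read_time_s(),"w%.3f"%ctrl.read_width(),"p",np.round(ctrl.read_eef_pos(),4),"F",np.round(ctrl.read_force(),1),"Tz%.2f"%ctrl.read_ft_torque()[2],flush=True)
E
python3 - <<'E'
from h import *
for p in [(220+105/3.5,120+548/3.5),(220+315/3.5,120+490/3.5)]: print(atz(calibration("wrist"),p,.184))
fingers.move_gripper(.5,30)
ctrl.movel(W(0,.084,.25),vel=.2); st("above")
ctrl.movel(W(0,.084,.158),vel=.1); st("at")
fingers.move_gripper(0,30); st("grip")
for d in (.004,.012,.020,.026):
    ctrl.movel(W(0,.084+d,.158),vel=.03); st(d)
    if np.linalg.norm(ctrl.read_force())>30: break
cv2.imwrite("pics/w3.png",grab_frame("wrist")); cv2.imwrite("pics/s3.png",cv2.resize(grab_frame("scene")[200:380,80:300],(770,630)))
E
```

```text
[ 0.51022747 -0.0665036   0.184     ]
[ 0.56139712 -0.04791501  0.184     ]
above t5.37 w0.498 p [0.5293 0.0298 0.2507] F [-1.1 -0.4  0.9] Tz-0.06
at t6.43 w0.500 p [0.5292 0.0301 0.1587] F [-0.5  0.5  0.2] Tz-0.09
grip t6.79 w0.158 p [0.5285 0.0299 0.1586] F [-1.6 -0.   3.7] Tz-0.12
0.004 t7.08 w0.160 p [0.5284 0.0331 0.1586] F [-2.9 -1.2  5.2] Tz-0.08
0.012 t7.49 w0.162 p [0.528  0.0411 0.1586] F [-2.3 -1.3  6.1] Tz-0.10
0.02 t7.91 w0.156 p [0.5275 0.0491 0.1586] F [-1.7 -1.6  5.3] Tz-0.10
0.026 t8.26 w0.158 p [0.5273 0.0551 0.1586] F [-1.9 -1.9  6. ] Tz-0.09
```

View pics/w3.png

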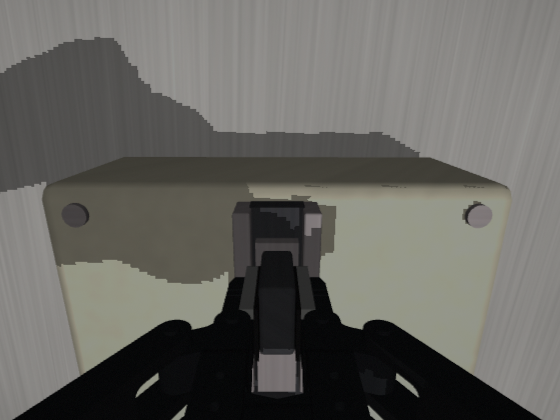

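Run:
```python
from h import *
fingers.move_gripper(.5)
ctrl.movel(W(0,.11,.25),vel=.15)
ctrl.movel(W(0,.05,.32),vel=.2); st()
k=calibration("wrist"); im=grab_frame("wrist")
a=np.radians(20); n=np.array([-np.sin(a),np.cos(a)]); e=np.array([np.cos(a),np.sin(a)])
for cy,col in((-.054,(0,0,255)),(-.0515,(0,255,0))):
    c=np.array([.533,cy]); q=[np.r_[c+sx*.030*e+sy*.008*n,.184] for sx,sy in((-1,-1),(1,-1),(1,1),(-1,1))]
    cv2.polylines(im,[np.round(proj(k,q)*16).astype(int)],True,col,1,shift=4)
q=[W(sx*.007,.110+sy*.015,.164) for sx,sy in((-1,-1),(1,-1),(1,1),(-1,1))]
cv2.polylines(im,[np.round(proj(k,q)*16).astype(int)],True,(0,0,255),1,shift=4)
c=proj(k,[W(0,.05,.15)])[0].astype(int); print(c)
cr=im[max(0,c[1]-110):c[1]+110,c[0]-90:c[0]+90]
cv2.imwrite("pics/w4.png",cv2.resize(cv2.convertScaleAbs(cr,alpha=2,beta=20),None,fx=2.7,fy=2.7,interpolation=cv2.INTER_CUBIC))
```

```text
t10.12 w0.502 p [ 0.5296 -0.0034  0.3188] F [-0.3  0.3 -0.4] Tz-0.02
[277 201]
```

View pics/w4.png

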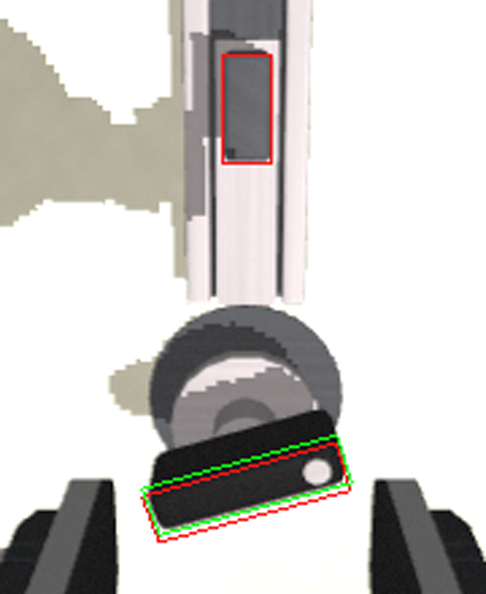

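Run:
```python
from h import *
a=np.radians(-69.5); c=np.array([.533,-.051])
ctrl.movep(np.r_[c,.27],down(a)); 
ctrl.movel(np.r_[c,.181],vel=.1); st("at")
fingers.move_gripper(0,40); st("grip")
print(np.round(ctrl.read_q(),3))
cv2.imwrite("pics/s5.png",cv2.resize(grab_frame("scene")[200:380,80:300],(770,630)))
# ease down to first contact, no further than 5 mm
for d in (.002,.004,.005):
    ctrl.movel(np.r_[c,.181-d],vel=.02); st(d)
```

```text
at t12.20 w0.496 p [ 0.5335 -0.051   0.1816] F [-0.6 -0.2  0.4] Tz-0.02
grip t12.55 w0.180 p [ 0.5341 -0.0527  0.1818] F [ 0.8 -5.2  2.6] Tz0.05
[ 0.18   0.534 -0.184  1.843  0.137  0.773 -1.292]
0.002 t12.85 w0.182 p [ 0.5341 -0.0526  0.1794] F [ 3.4 -6.3  1. ] Tz0.06
0.004 t13.10 w0.177 p [ 0.5341 -0.0526  0.1773] F [ 2.2 -5.4  1.5] Tz0.03
0.005 t13.35 w0.179 p [ 0.5341 -0.0525  0.1763] F [ 1.8 -5.6  1.7] Tz0.08
```

View pics/s5.png

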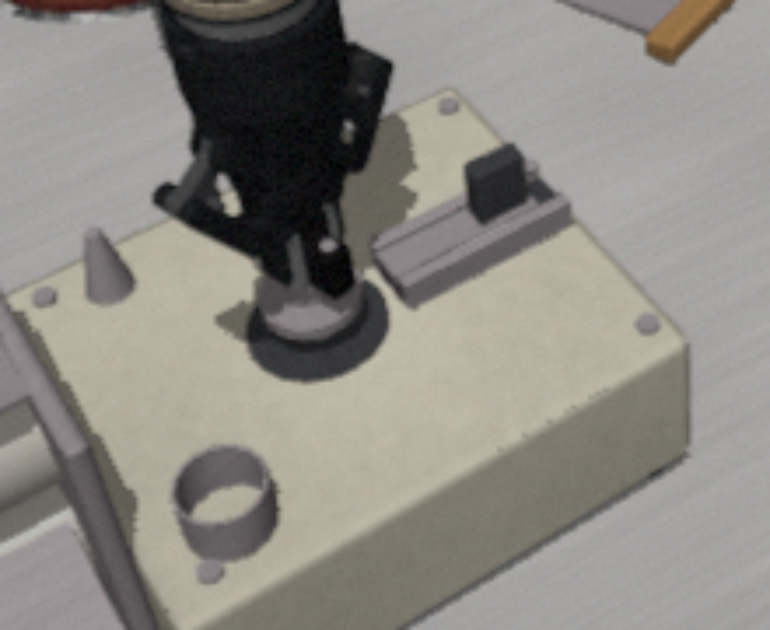

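Run:
```python
from h import *
a=np.radians(-69.5); c=np.array([.534,-.053])
for d in (.005,.007,.0085,.0095):
    ctrl.movel(np.r_[c,.181-d],vel=.02); st(d)
    if ctrl.read_force()[2]>14: break
z=.181-d; t0=ctrl.read_time_s()
for i in range(1,5):
    b=a+np.radians(3*i); ctrl.movel(np.r_[c,z],down(b),vel=.1); st(3*i)
```

```text
0.005 t13.61 w0.180 p [ 0.5342 -0.0528  0.1761] F [ 0.6 -2.2  2.7] Tz-0.07
0.007 t13.86 w0.180 p [ 0.5343 -0.0529  0.1744] F [ 0.6 -2.5  5.4] Tz-0.10
0.0085 t14.11 w0.181 p [ 0.5343 -0.0528  0.1734] F [-1.  -2.6  7.2] Tz-0.05
0.0095 t14.36 w0.182 p [ 0.5343 -0.0528  0.1727] F [-0.8 -2.5  9. ] Tz-0.01
3 t14.61 w0.179 p [ 0.5343 -0.0528  0.1727] F [-1.5 -2.1  9.7] Tz0.05
6 t14.86 w0.181 p [ 0.5343 -0.0527  0.1727] F [-1.2 -2.4  9.5] Tz0.02
9 t15.11 w0.183 p [ 0.5342 -0.0526  0.1727] F [-1.2 -2.1  9.9] Tz0.03
12 t15.36 w0.179 p [ 0.5342 -0.0526  0.1727] F [-1.4 -2.3  8.7] Tz0.08
```

Run:
```python
from h import *
a=np.radians(-69.5); c=np.array([.534,-.053]); z=.1715
ok=False
for i in list(range(14,37,2))+list(range(32,-37,-2)):
    ctrl.movel(np.r_[c,z],down(a+np.radians(i)),vel=.1)
    f=ctrl.read_force()[2]; p=ctrl.read_eef_pos()[2]
    print(i,round(f,1),round(p,4),end=' | ')
    if f<5 and p<.1722: ok=True; break
st("mesh" if ok else "none")
if ok:
    for d in (.011,.0125,.014,.0155,.017,.018,.019):
        ctrl.movel(np.r_[c,.181-d],vel=.02); st(d)
        if ctrl.read_force()[2]>14: break
```

```text
14 9.4 0.1727 | 16 9.8 0.1727 | 18 10.7 0.1727 | 20 10.3 0.1727 | 22 10.3 0.1727 | 24 9.3 0.1727 | 26 10.5 0.1727 | 28 10.4 0.1727 | 30 6.6 0.172 | 32 3.8 0.1714 | mesh t17.86 w0.173 p [ 0.5337 -0.0522  0.1714] F [ 0.5 -1.1  3.8] Tz0.04
0.011 t18.11 w0.181 p [ 0.5337 -0.0523  0.1697] F [0.4 0.2 2.9] Tz0.04
0.0125 t18.36 w0.181 p [ 0.5337 -0.0523  0.1682] F [0.2 1.6 2.9] Tz0.01
0.014 t18.61 w0.181 p [ 0.5338 -0.0524  0.1668] F [0.4 1.8 2.7] Tz0.04
0.0155 t18.86 w0.179 p [ 0.5338 -0.0524  0.1653] F [-1.3  3.   2.3] Tz0.08
0.017 t19.11 w0.174 p [ 0.5338 -0.0525  0.1639] F [-1.   2.9  4.5] Tz0.02
0.018 t19.36 w0.179 p [ 0.5339 -0.0524  0.1639] F [-2.8  3.4  9.6] Tz0.03
0.019 t19.61 w0.179 p [ 0.534  -0.0524  0.1638] F [-3.8  2.7 15.7] Tz0.07
```

Run:
```python
from h import *
c=np.array([.534,-.053])
ctrl.movel(np.r_[c,.1638],vel=.02); st("relax")
fingers.move_gripper(.5); st("open")
ctrl.movel(np.r_[c,.27],vel=.1)
ctrl.movep(W(0,.110,.27),down(yaw))
k=calibration("wrist"); im=grab_frame("wrist"); cv2.imwrite("pics/w6.png",im)
ctrl.movel(W(0,.110,.158),vel=.1); st("tab")
fingers.move_gripper(0,30); st("grip")
for d in (.020,.015,.012,.009,.006,.003,.001,-.0005,-.0015):
    ctrl.movel(W(0,.084+d,.158),vel=.03); st(d)
    if abs(ctrl.read_force()@np.r_[uy,0])>13: break
cv2.imwrite("pics/s6.png",cv2.resize(grab_frame("scene")[200:380,80:300],(770,630)))
```

```text
relax t19.86 w0.180 p [ 0.5338 -0.0525  0.1639] F [-3.1  3.7  5.4] Tz0.07
open t20.23 w0.497 p [ 0.534  -0.054   0.1634] F [-0.4  0.2  0. ] Tz0.01
tab t23.27 w0.502 p [0.5277 0.056  0.1586] F [-0.  -0.6 -0.9] Tz0.00
grip t23.63 w0.159 p [0.5272 0.0559 0.1585] F [-1.3 -0.2  2.8] Tz-0.10
0.02 t23.98 w0.164 p [0.5275 0.0503 0.1585] F [-3.5  1.5  4.7] Tz-0.15
0.015 t24.30 w0.159 p [0.5278 0.0449 0.1585] F [-1.8  1.7  6.4] Tz-0.14
0.012 t24.55 w0.160 p [0.5279 0.0418 0.1585] F [-2.1  2.9  6.4] Tz-0.13
0.009 t24.80 w0.153 p [0.5281 0.0389 0.1585] F [-3.   2.3  6.1] Tz-0.11
0.006 t25.05 w0.161 p [0.5282 0.0358 0.1585] F [-3.5  1.8  6.4] Tz-0.14
0.003 t25.30 w0.159 p [0.5284 0.0328 0.1585] F [-2.3  2.4  5.9] Tz-0.17
0.001 t25.55 w0.159 p [0.5285 0.031  0.1585] F [-2.6  2.5  6.5] Tz-0.20
-0.0005 t25.80 w0.156 p [0.5285 0.0307 0.1586] F [-2.9  4.   6.2] Tz-0.26
-0.0015 t26.05 w0.157 p [0.5285 0.0306 0.1586] F [-2.5  5.5  5.9] Tz-0.20
```

View pics/s6.png

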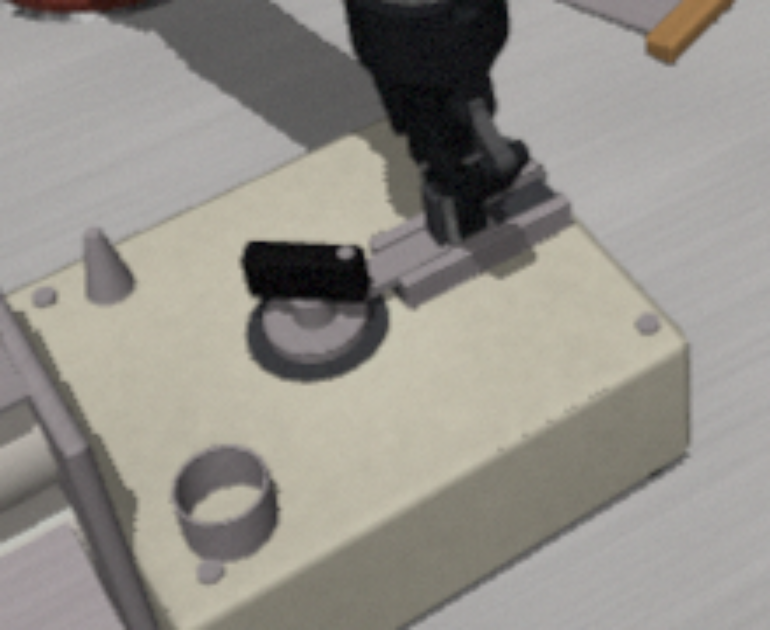

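Run:
```python
from h import *
fingers.move_gripper(.5); 
ctrl.movel(W(0,.084,.25),vel=.12); ctrl.movel(W(0,.05,.32),vel=.2); st("clear")
k=calibration("wrist"); im=grab_frame("wrist")
q=[W(sx*.007,.084+sy*.015,.164) for sx,sy in((-1,-1),(1,-1),(1,1),(-1,1))]
cv2.polylines(im,[np.round(proj(k,q)*16).astype(int)],True,(0,0,255),1,shift=4)
cv2.imwrite("pics/w7.png",cv2.resize(cv2.convertScaleAbs(im[90:310,150:410],alpha=1.6,beta=20),None,fx=2.7,fy=2.7,interpolation=cv2.INTER_CUBIC))
```

```text
clear t27.95 w0.504 p [ 0.5297 -0.0038  0.3189] F [ 1.   0.3 -0.7] Tz-0.01
```

View pics/w7.png

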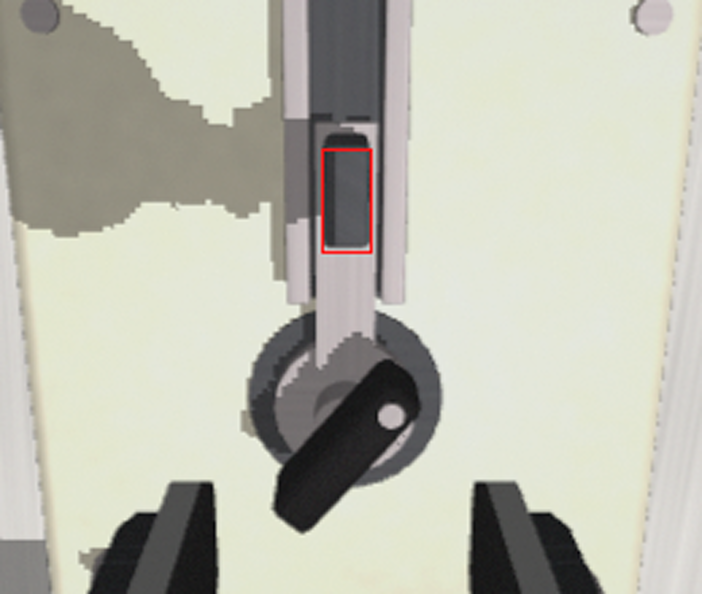

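The keeper's tongue lies over the collar. The tab is at its original place to about 1 mm (box at crop 322–372, 150–252), and the knob is down with the gripper clear.

```bash
python3 -c "
from h import *
ticket.close_job(); st()"
```

```text
the job is handed in; nothing more can be done
the job is handed in; nothing more can be done
```

The dough sheeter is in gear and the job is handed in, at about 28 s of the 58 s allowed. No verdict was reported.

- **Keeper out:** I drew the keeper out about 26 mm while the knob was still up. The picture showed its tongue clear of the collar.
- **Meshing:** I eased the knob down to tooth contact and swept it under about 10 N. It meshed after about 32° of turn, so it only needed turning one way. The wrist force then dropped to about 3 N.
- **Fully home:** The knob came to a solid stop after 17.9 mm of travel. The wrist reached 15.7 N pressing against that stop, the highest upward reading I saw.
- **Keeper back in:** I pushed it until it stopped, with about 5 N or less along its travel. The tab stood about 0.7 mm from where it started.
- **Last picture:** The tongue lies over the collar, and the tab is within about 1 mm of where it should be. The gripper is open and clear, with the wrist force near zero.

My first estimate of the knob's position was about 2 mm off; I corrected it from a closer picture and the force on gripping. The cutter and nozzle looked unmoved in the pictures. I did not check the other items on the table one by one, but the arm never went near them.

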